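# Slide the full slide tray out over the front edge of the slide warmer

## Task

The slides in the full tray are dry, but it lies flat on the hot plate of the slide warmer and nobody can get a finger under it. With the fingertips, push the tray steadily along the plate, without picking it up, lifting or tipping it, until its blank thumb panel - 30 mm of tray - hangs out square over the warmer's front edge (the long edge above the control panel, away from the robot), and leave it resting there. Leave the empty tray, the thermometer and the staining jar where they are.

Things in the scene. Friction and masses are not known exactly. Their poses are not given: they have to be found in the camera images.
- warmer: Slide warmer, fixed on the bench: a cream sheet-metal housing with a flat black plate as its whole top, 195 mm deep (its x), 460 mm wide (its y), plate top 75 mm above the bench. Origin: centre of the underside, on the bench. Its +x is the front, the side with the dial, rocker switch, pilot lamp and vent slots, and points roughly away from the robot; z up. No rim around the plate.
- warmer_edge (a point): Middle of the warmer's front top edge, at plate height (97.5 mm from the warmer's origin along its x, 75 mm up). x points straight out over the edge, y along the edge.
- tray_full: The full tray: loose shallow aluminium tray, 142 mm long (its x), 86 mm wide (its y), about 0.24 kg, lying flat and a little askew on the plate, with four glass slides side by side in it, each with a white label end. The slides cannot shift in it. Its blank thumb panel (+x end) is toward the warmer's front edge. Origin: centre of the underside.
- tray_front (a point): Middle of the full tray's thumb-panel end, at its underside (71 mm from its origin along +x); x points out of that end. The thumb panel is 30 mm long, 6 mm thick, flat, over the whole width. Behind it lie the four slide slots: slide tops 3 mm above the plate, 5 mm high ribs between.
- tray_back (a point): Middle of the full tray's back wall, outer face, at its underside (71 mm from its origin along -x). The back wall and the two side walls are 10 mm high and 3 mm thick.
- tray_empty: The empty tray: the same tray with no slides in it (0.2 kg), loose on the other half of the plate; same origin and axes. To be left alone.
- thermometer: Surface thermometer: loose round steel dial, 50 mm diameter, 12 mm high, on the plate between the two trays; origin at the centre of its underside. To be left alone.
- staining_jar: Lidded glass staining jar, 68 mm foot, 112 mm high, loose on the bench beyond one end of the warmer; origin at the centre of its underside. To be left alone.
Things that resemble listed ones, but are neither listed nor needed, are in the scene too. Leave any green look-alike of the tray_full alone.

How it is judged:
At the end, for the whole second after the job is handed in: The full tray lies flat and still on the plate, the middle of its thumb-panel end 24 to 36 mm out past the warmer's front edge, square to that edge within 0.1 rad; the empty tray, thermometer and staining jar are within 10 mm of where they stood (x of tray_front in the frame of warmer_edge between 0.024 and 0.036 m and angle between the x axis of tray_full and the x axis of warmer, either way round below 0.1 rad and z of tray_full in the frame of warmer_edge between -0.003 and 0.003 m and angle between tray_full's own z axis and vertical below 0.03 rad and linear speed of tray_full below 0.01 m/s and distance of each of tray_empty, thermometer, staining_jar from where it was at the start of the episode below 0.01 m); the robot touches nothing.
It fails at once if the full tray is lifted off the plate, tipped, or falls (z of tray_full in the frame of warmer_edge above 0.006 m or z of tray_full in the frame of warmer_edge below -0.006 m or angle between tray_full's own z axis and vertical above 0.09 rad).
It fails at once if the full tray is shoved or flicked (faster than 0.4 m/s) rather than pushed steadily (linear speed of tray_full above 0.4 m/s).
It fails at once if the empty tray, thermometer or staining jar is moved by more than 10 mm or tipped (distance of any of tray_empty, thermometer, staining_jar from where it was at the start of the episode above 0.01 m or angle between any of tray_empty, thermometer, staining_jar's own z axis and vertical above 0.2 rad).
It also fails if it takes over 35 s, if anything falls off the work surface, if the arm or the gripper's body presses on something with over 40 N, if the wrist force passes 120 N, or if a joint passes its speed limit or range.

## Robot

A 6-joint arm with a two-finger parallel gripper is mounted at the origin on the work surface. World frame = base frame: x ahead of the robot, y to its left, z up, the work surface at z = 0. Lengths are in m, angles in rad, forces in N, time in s.
With the tool pointing down it reaches from about 0.325 to 1 m from the base axis. Payload 5.1 kg.
Tool frame: the origin (TCP) lies between the finger pads; the fingertips stand r.tcp_to_tips ahead of it and the grasp point (between the pads) lies 8 mm behind it (r.tcp_to_tips is the distance from the TCP to the fingertips, in m); z points along the fingers, y is the direction in which the jaws open and shut (so a half turn about z gives the same grasp; the last joint's range is limited). The gripper opens to 85 mm and grips with 20 to 120 N. Pads are 22 mm wide; open, the fingers measure 114 mm over their backs; the gripper's body (76 mm by 85 mm) begins 54 mm behind the grasp point. The pads swing forward as they close: fully open they stand 13 mm farther back than shut.
Start: joints at [-1.302, 0.124, 1.65, -0, 1.367, -0.083], TCP at [0.224, -0.61, 0.242] pointing down, gripper open.
Joint ranges: [-2.61, 2.61], [-1.02, 2.33], [0.03, 2.71], [-1.35, 4.49], [0.32, 2.68], [-2.91, 2.91]. Speed limits (rad/s): [2.57, 2.57, 3.14, 3.14, 3.14, 3.14].

## Interface

Orientations are given as a unit quaternion [x, y, z, w].
In Python, from station import r gives the robot as it stands. The module is installed in compiled form; this text tells all that it offers.
- The arm moves only by the tool arm_command, never from a script. Its argument "motion" is a list that holds one entry, the list of rows, each a list of 7 numbers: the shift along the world's x, y, z in cm, then the turn, a rotation vector about the world's x, y, z in degrees, then the finger opening in cm, from 0 to 8.54. In form: [[[tx, ty, tz, wx, wy, wz, jaw], ...]]. A call has exactly 8 rows; each row is the pose to reach, as a shift and turn from the pose commanded when the call began; what a row does not reach only later rows make up. A row lasts 1/8 s, in which the tool goes at most 62.5 mm and 10.7 degrees, less where a joint would pass 70% of its speed; a pose out of reach is approached as far as the arm can. A call with a gripper value outside its range is refused whole. The fingers move at their own pace and stop on an object; "force" is the grip in N (left out, the last holds). Time passes only in rows, so rows that repeat a pose let the fingers close, or fill a call up. It gives the time, the measured TCP pose, the force and the opening at its end, in the units of the state.
- r.state(): the state, without advancing time (a new reading comes with each control period).
- r.snapshot(name): name is "scene" or "top" or "wrist"; returns (picture, depth): 400x640x3 uint8, blue, green, red; 400x640 float32, m along the optical axis (not along the pixel's ray), 0 where there is no reading.
- r.camera_info(name): a dict with "fov_y" (degrees; the focal length in pixels is half the picture's height over the tangent of half this angle, whatever the lens; pixels are square), "cx", "cy" (the principal point, pixels), "extrinsics" (4x4, takes a point from camera to world coordinates). Camera axes: x right, y down, z forward; pixel columns grow to the right and rows downward; lengths in m; the calibration is good to about 2 mm. A picture is of the moment at which its call begins: read the wrist's pose just before it. camera_info takes no time and is no camera call; for the wrist camera it gives the pose at the moment of the call.
- r.close_job(): hands the job in, once; it reports no verdict.
The state is a dict: "t": time; "q": joint angles; "qvel": joint speeds; "joint_torque": joint torques, N m; "eef_pos": TCP position; "tool_rot": TCP orientation; "contact_force": force on the tool from outside, world axes, zero at the start; "ft_torque": the same for the moment, N m; "opening": finger opening in m.
Only numpy, scipy, OpenCV 4.12 (cv2) and the standard library are available. Lean on these libraries where they do the work, as an engineer would, in place of code of your own. Each camera call takes 0.05 s, during which the arm holds its last target. There are 200 camera calls.

## Working session

There is one attempt and no reset: what is moved stays moved. The work goes in short steps, Python scripts to look and compute and a tool call to move; the robot and the scene stay as the last step left them, time stands still between calls to the robot, and variables do not carry over. Pictures are saved under pics/ and viewed, about 8 in all and at most 12, crops included, and the job is handed in when it is done.

Besides the shell and the picture viewer there is one more tool, called after ">>>" as name(argument=value, ...) on one line, values as JSON. arm_command: Moves the arm, as the interface text tells. Its arguments: {"type":"object","properties":{"motion":{"type":"array","items":{"type":"array","items":{"type":"array","items":{"type":"number"}}}},"force":{"type":"number"}},"required":["motion"]}

```bash
mkdir -p pics
cat > h.py <<'E'
import numpy as np, cv2
from station import r
def snap(n,f):
    info=r.camera_info(n); p,d=r.snapshot(n); cv2.imwrite('pics/'+f+'.png',p); np.savez('pics/'+f+'.npz',p=p,d=d,fov=info['fov_y'],cx=info['cx'],cy=info['cy'],T=info['extrinsics']); return p,d,info
def ray(info,u,v,z):
    f=200/np.tan(np.radians(float(info['fov_y']))/2); T=np.array(info['extrinsics'])
    d=T[:3,:3]@np.array([(u-info['cx'])/f,(v-info['cy'])/f,1]); o=T[:3,3]
    return o+d*(z-o[2])/d[2]
E
python3 - <<'E'
from h import *
s=r.state(); print({k:np.round(s[k],3) for k in('t','eef_pos','tool_rot','contact_force','opening')}, r.tcp_to_tips)
for n in('scene','top'):
    p,d,i=snap(n,n+'0'); print(n,i['fov_y'],i['cx'],i['cy'],np.round(i['extrinsics'],3))
E
```

```text
{'t': np.float64(0.0), 'eef_pos': array([ 0.224, -0.61 ,  0.241]), 'tool_rot': array([ 0.985,  0.175, -0.   , -0.001]), 'contact_force': array([ 0.125, -0.571, -0.029]), 'opening': np.float64(0.085)} 0.011
scene 54.366475082029446 314.286859970365 201.70521314864462 [[-0.107  0.688 -0.718  1.335]
 [ 0.994  0.065 -0.086  0.112]
 [-0.012 -0.723 -0.691  0.807]
 [ 0.     0.     0.     1.   ]]
top 42.95728795952153 316.8761426088674 195.8335084530398 [[ 0.019 -0.993  0.116  0.396]
 [-1.    -0.02  -0.014  0.013]
 [ 0.016 -0.115 -0.993  1.37 ]
 [ 0.     0.     0.     1.   ]]
```

View pics/top0.png

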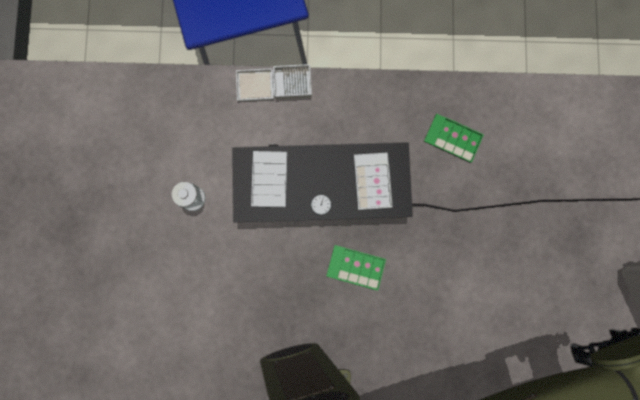

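View pics/scene0.png

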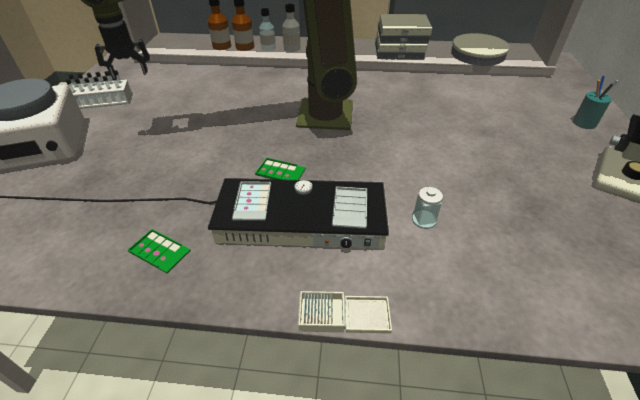

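The full tray is at top (373,181): pink specimens, white panel toward the front edge. The things it could be confused with are the empty tray at (269,179) and the green look-alikes at (453,138) and (356,268). The thermometer is at (321,204) and the jar at (187,195). I'll measure these and check with a close crop.

Run:
```python
from h import *
z=np.load('pics/top0.npz'); p=z['p']; d=z['d']
g=p.max(2)
# plate: black
m=((g<55)&(d>0)).astype(np.uint8)*255
sub=np.zeros_like(m); sub[135:232,225:420]=m[135:232,225:420]
sub=cv2.morphologyEx(sub,cv2.MORPH_OPEN,np.ones((5,5)))
pts=cv2.findNonZero(sub); h=cv2.convexHull(pts)
R=cv2.minAreaRect(h); print('plate',R)
B=cv2.boxPoints(R); print([np.round(ray(z,u,v,.075),3)[:2] for u,v in B])
def rect(x0,x1,y0,y1,zt,name):
    mm=np.zeros_like(m); mm[y0:y1,x0:x1]=(g[y0:y1,x0:x1]>95)*255
    c=max(cv2.findContours(mm,0,1)[0],key=cv2.contourArea)
    W=np.array([ray(z,u,v,zt)[:2] for u,v in c[:,0]],np.float32)*1000
    q=cv2.minAreaRect(W); print(name,np.round(q[0],1),np.round(q[1],1),round(q[2],2),np.round(cv2.boxPoints(q)).tolist())
rect(345,398,148,214,.083,'full'); rect(245,293,147,213,.083,'empty'); rect(308,334,193,217,.087,'therm'); 
print('depth z at plate', [round(float(d[v,u]),4) for u,v in((330,170),(373,160))])
c=cv2.resize(p[130:240,225:420],None,fx=4,fy=4,interpolation=cv2.INTER_CUBIC); cv2.imwrite('pics/c0.png',c)
```

```text
Traceback (most recent call last):
cv2.error: OpenCV(4.12.0) /io/opencv/modules/imgproc/src/convhull.cpp:143: error: (-215:Assertion failed) total >= 0 && (depth == CV_32F || depth == CV_32S) in function 'convexHull'
```

```bash
cat > m.py <<'E'
from h import *
def go(f,boxes=None,thr=55):
    z=dict(np.load(f'pics/{f}.npz')); z['extrinsics']=z['T']; z['fov_y']=z['fov']; p=z['p']; d=z['d']
    g=p.max(2)
    print('plate g,d',g[170,330],d[170,330],'bench g',g[250,280],d[250,280])
    m=(g<thr).astype(np.uint8)*255
    sub=np.zeros_like(m); sub[135:232,225:420]=m[135:232,225:420]
    sub=cv2.morphologyEx(sub,cv2.MORPH_OPEN,np.ones((5,5)))
    R=cv2.minAreaRect(cv2.convexHull(cv2.findNonZero(sub))); print('plate',R)
    print([np.round(ray(z,u,v,.075),3)[:2] for u,v in cv2.boxPoints(R)])
    def rect(x0,x1,y0,y1,zt,name):
        mm=np.zeros_like(m); mm[y0:y1,x0:x1]=(g[y0:y1,x0:x1]>95)*255
        c=max(cv2.findContours(mm,0,1)[0],key=cv2.contourArea)
        W=np.array([ray(z,u,v,zt)[:2] for u,v in c[:,0]],np.float32)*1000
        q=cv2.minAreaRect(W); print(name,np.round(q[0],1),np.round(q[1],1),round(q[2],2),np.round(cv2.boxPoints(q)).tolist())
    rect(345,398,134,214,.083,'full'); rect(245,293,147,213,.083,'empty'); rect(308,334,193,217,.087,'therm')
    cv2.imwrite(f'pics/{f}c.png',cv2.resize(p[130:240,225:420],None,fx=4,fy=4,interpolation=cv2.INTER_CUBIC))
E
python3 -c "
from m import *
z=np.load('pics/top0.npz');g=z['p'].max(2);print(g[138:230:2,330],z['d'][138:230:6,340]);print(g[180,222:422:3])
go('top0',thr=45)"
```

```text
[116 119 120  94  70  66  68  68  70  65  69  66  64  70  67  70  63  68
  67  68  67  68  68  67  69  66  67  65  67  69  72 100 138 141 141 107
  69  71  66  68  67  66  74  72  99 112] [1.3997525 1.3206315 1.3172485 1.3184651 1.3146411 1.3099674 1.308774
 1.3120496 1.3102396 1.3120177 1.3063254 1.3035667 1.3034374 1.3020053
 1.3712637 1.3710287]
[132 134 129 126  72  70  69  67  68  72 153 192 196 198 196 198 195 197
 198 195 195 159  69  70  67  70  68  71  71  70  67  70  66  70  68  66
  68  69  69  65  66  70  65  63  66 169 194 194 196 196 195 191 192 196
 198 187 102  59  62  58  57  61  56  99 111 109 108]
plate g,d 63 1.3129493 bench g 115 1.3613836Traceback (most recent call last):
  File "<string>", line 4, in <module>
    go('top0',thr=45)
    ~~^^^^^^^^^^^^^^^
  File "m.py", line 9, in go
    R=cv2.minAreaRect(cv2.convexHull(cv2.findNonZero(sub))); print('plate',R)
                      ~~~~~~~~~~~~~~^^^^^^^^^^^^^^^^^^^^^^
cv2.error: OpenCV(4.12.0) /io/opencv/modules/imgproc/src/convhull.cpp:143: error: (-215:Assertion failed) total >= 0 && (depth == CV_32F || depth == CV_32S) in function 'convexHull'
```

```bash
sed -i "s/np.ones((5,5))/np.ones((9,9))/" m.py; python3 -c "
from m import *
go('top0',thr=84)"
```

```text
plate g,d 63 1.3129493 bench g 115 1.3613836
plate ((321.8168640136719, 185.29795837402344), (81.10008239746094, 177.7466583251953), 88.23760986328125)
[array([0.668, 0.217]), array([ 0.693, -0.244]), array([ 0.482, -0.249]), array([0.459, 0.203])]
full [ 589.  -147.2] [145.9  91. ] 5.11 [[512.0, -108.0], [520.0, -199.0], [666.0, -186.0], [658.0, -95.0]]
empty [588.6 119. ] [ 90.9 146.1] 89.97 [[516.0, 74.0], [662.0, 74.0], [662.0, 164.0], [516.0, 164.0]]
therm [525.1 -14.5] [51.  48.3] 1.14 [[499.0, 9.0], [500.0, -39.0], [551.0, -38.0], [550.0, 10.0]]
```

View pics/top0c.png

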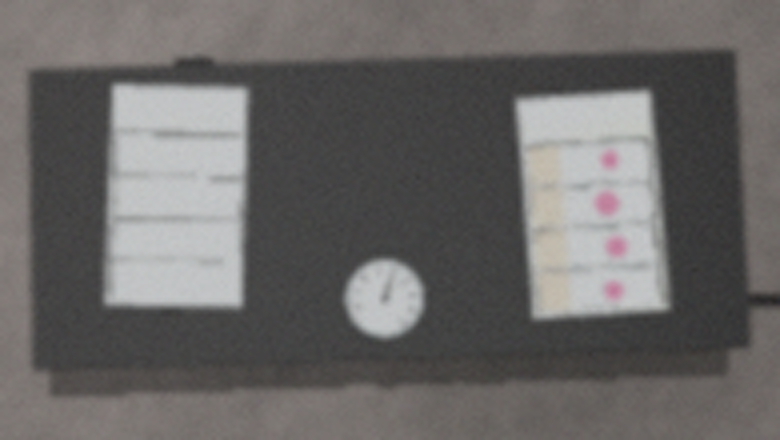

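```bash
cat > e.py <<'E'
from h import *
z=dict(np.load('pics/top0.npz')); z['extrinsics']=z['T']; z['fov_y']=z['fov']; g=cv2.GaussianBlur(z['p'],(3,3),0).max(2).astype(float)
def cross(cols,a,b,t):
    o=[]
    for u in cols:
        for v in range(a,b):
            if (g[v,u]-t)*(g[v+1,u]-t)<=0: o.append(ray(z,u,v+(t-g[v,u])/(g[v+1,u]-g[v,u]),.075)[:2]);break
    return np.array(o)
F=cross([*range(240,266),*range(284,402)],136,152,93)
# back edge: plate dark -> slightly lighter housing
B=cross([*range(245,405)],214,224,84)
import numpy.polynomial.polynomial as P
for n,A in(('F',F),('B',B)):
    c=np.polyfit(A[:,1],A[:,0],1)
    for k in range(3):
        e=A[:,0]-np.polyval(c,A[:,1]); k_=abs(e)<.003; c=np.polyfit(A[k_,1],A[k_,0],1)
    print(n,len(A),k_.sum(),c,'yaw deg',np.degrees(-np.arctan(c[0])))
E
python3 e.py; python3 -c "
from h import *
z=dict(np.load('pics/top0.npz')); z['extrinsics']=z['T']; z['fov_y']=z['fov']
for u,v in((30,70),(736,51),(749,347),(34,370)): print(np.round(ray(z,225+(u+.5)/4-.5,130+(v+.5)/4-.5,.075),4))"
```

```text
F 144 144 [-0.05618495  0.68102654] yaw deg 3.2157793755385966
B 41 25 [-0.03856981  0.4720776 ] yaw deg 2.2087925413938185
[0.6694 0.2165 0.075 ]
[ 0.6922 -0.2415  0.075 ]
[ 0.4991 -0.2494  0.075 ]
[0.4754 0.2067 0.075 ]
```

The crop confirms the tray at (373,181): pink specimens, cream labels, blank panel facing the front edge. Plate corners measure 459 × 193 mm, which agrees with the given size.

- **Warmer:** yaw is about 3°. The front edge is at x≈0.689 at the tray's y.
- **Tray:** centre is (0.589, -0.147) and yaw 5.1°, so the push is about 59 mm.
- **Method:** I'll push the back wall with two spread fingertips, jaw axis parallel to the edge, so the tray squares itself.

>>> arm_command(motion=[[[2.6, 4.6, -0.6, 0, 0, -3, 5], [5.2, 9.2, -1.2, 0, 0, -6, 5], [7.8, 13.8, -1.8, 0, 0, -9, 5], [10.4, 18.4, -2.4, 0, 0, -12, 5], [13, 23, -3, 0, 0, -15, 5], [15.6, 27.6, -3.6, 0, 0, -17, 5], [18.2, 32.2, -4.2, 0, 0, -17, 5], [20.8, 36.8, -4.8, 0, 0, -17, 5]]])

```text
t: 1.1
eef_pos: [0.4323, -0.2405, 0.1938]
tool_rot: [1.0, 0.027, -0.0, -0.0]
contact_force: [-0.1, -0.1, -0.2]
opening: 0.05
```

>>> arm_command(motion=[[[2.5, 4.4, -0.6, 0, 0, 0, 5], [4, 7, -1.2, 0, 0, 0, 5], [5.2, 8.8, -2, 0, 0, 0, 5], [5.2, 8.8, -3, 0, 0, 0, 5], [5.2, 8.8, -4, 0, 0, 0, 5], [5.2, 8.8, -5, 0, 0, 0, 5], [5.2, 8.8, -5, 0, 0, 0, 5], [5.2, 8.8, -5, 0, 0, 0, 5]]])

```text
t: 2.1
eef_pos: [0.484, -0.1547, 0.1445]
tool_rot: [1.0, 0.027, 0.0, 0.0]
contact_force: [0.9, -0.2, 1.0]
opening: 0.0499
```

Run:
```python
from h import *
s=r.state(); print({k:np.round(s[k],4) for k in('t','eef_pos','tool_rot','contact_force','opening')}, r.tcp_to_tips)
p,d,i=snap('wrist','w1'); print(np.round(i['extrinsics'],3),i['fov_y'])
```

```text
{'t': np.float64(2.1), 'eef_pos': array([ 0.484 , -0.1547,  0.1445]), 'tool_rot': array([9.996e-01, 2.710e-02, 2.000e-04, 1.000e-04]), 'contact_force': array([ 0.8566, -0.2307,  1.0324]), 'opening': np.float64(0.0499)} 0.011
[[ 0.053 -0.953 -0.297  0.559]
 [-0.999 -0.05  -0.016 -0.15 ]
 [ 0.     0.297 -0.955  0.276]
 [ 0.     0.     0.     1.   ]] 60.928125146254615
```

View pics/w1.png

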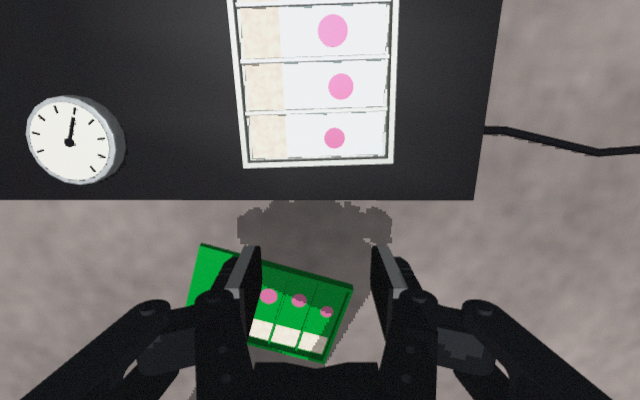

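The wrist view shows the tray's back wall between about (243,168) and (393,163). The plate's back edge runs at row 199, square to the tool. The thermometer at (75,140) is clear of the fingers.

Run:
```python
from h import *
z=dict(np.load('pics/w1.npz')); z['extrinsics']=z['T']; z['fov_y']=z['fov']
for u,v,h in((243,168,.085),(393,163,.085),(10,199.5,.075),(470,199.5,.075),(473,199.5,.075),(503,0,.075)): print(u,v,np.round(ray(z,u,v,h),4))
# fingertip height via depth
d=z['d']; f=200/np.tan(np.radians(float(z['fov']))/2); T=z['T']
for n,(a,b,c,e) in{'L':(246,290,238,262),'R':(246,290,370,392)}.items():
    v,u=np.mgrid[a:b,c:e]; D=d[a:b,c:e]; P=np.stack([(u-z['cx'])/f*D,(v-z['cy'])/f*D,D],-1)@T[:3,:3].T+T[:3,3]
    k=(P[...,2]>.1)&(D>0); Q=P[k]; print(n,k.sum(),Q.min(0).round(3),Q.max(0).round(3))
```

```text
243 168 [ 0.5142 -0.1106  0.085 ]
393 163 [ 0.5217 -0.1961  0.085 ]
10 199.5 [0.4842 0.0361 0.075 ]
470 199.5 [ 0.4993 -0.2491  0.075 ]
473 199.5 [ 0.4994 -0.251   0.075 ]
503 0 [ 0.6093 -0.2457  0.075 ]
L 994 [ 0.472 -0.13   0.135] [ 0.494 -0.122  0.175]
R 928 [ 0.473 -0.185  0.136] [ 0.497 -0.178  0.174]
```

>>> arm_command(motion=[[[0, 0, -1, 0, 0, 0, 5], [0, 0, -2, 0, 0, 0, 5], [0, 0, -3, 0, 0, 0, 5], [0, 0, -4, 0, 0, 0, 5], [0, 0, -4.6, 0, 0, 0, 5], [0, 0, -5.1, 0, 0, 0, 5], [0, 0, -5.6, 0, 0, 0, 5], [0, 0, -5.6, 0, 0, 0, 5]]])

```text
t: 3.15
eef_pos: [0.4838, -0.1541, 0.088]
tool_rot: [1.0, 0.028, -0.0, -0.0]
contact_force: [0.4, -0.1, -0.2]
opening: 0.0498
```

>>> arm_command(motion=[[[0.4, 0.02, 0, 0, 0, 0, 5], [0.8, 0.04, 0, 0, 0, 0, 5], [1.2, 0.06, 0, 0, 0, 0, 5], [1.6, 0.08, 0, 0, 0, 0, 5], [2.0, 0.1, 0, 0, 0, 0, 5], [2.4, 0.12, 0, 0, 0, 0, 5], [2.8, 0.14, 0, 0, 0, 0, 5], [3.2, 0.16, 0, 0, 0, 0, 5]]])

```text
t: 4.15
eef_pos: [0.5158, -0.1525, 0.0882]
tool_rot: [1.0, 0.028, -0.0, -0.0]
contact_force: [-2.7, 0.6, 1.4]
opening: 0.0495
```

Run:
```python
from h import *
s=r.state(); print({k:np.round(s[k],4) for k in('t','eef_pos','tool_rot','contact_force','opening')})
p,d,i=snap('wrist','w2')
```

```text
{'t': np.float64(4.15), 'eef_pos': array([ 0.5158, -0.1525,  0.0882]), 'tool_rot': array([ 9.996e-01,  2.760e-02, -5.000e-04, -1.000e-04]), 'contact_force': array([-2.6624,  0.5624,  1.4412]), 'opening': np.float64(0.0495)}
```

View pics/w2.png

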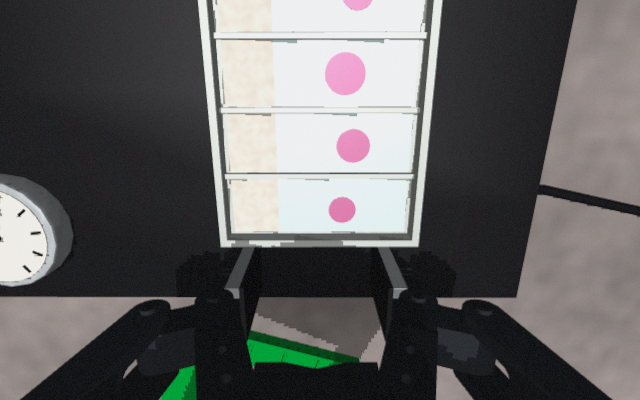

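The fingertips are on the back wall, which runs from (222,245) to (418,244). It's now parallel to the plate's back edge at row 296. Next I'll work out how far is left.

```bash
cat > w.py <<'E'
import sys
from h import *
def meas(f,L,R,e):
    z=dict(np.load(f'pics/{f}.npz')); z['extrinsics']=z['T']; z['fov_y']=z['fov']
    A=[ray(z,*L,.085),ray(z,*R,.085),ray(z,*e[0],.075),ray(z,*e[1],.075)]; A=[a[:2] for a in A]
    print(np.round(A,4).tolist()); n=A[2]-A[3]; n/=np.linalg.norm(n); nx=np.array([n[1],-n[0]])
    m=(A[0]+A[1])/2; g=(m-A[2])@nx; w=A[0]-A[1]
    print('back wall past back edge',g,'-> overhang',g+.142-.195,'width',np.linalg.norm(w),'rel yaw deg',np.degrees(np.arctan2(n[0]*w[1]-n[1]*w[0],n@w)))
E
python3 -c "
from w import *
meas('w2',(222,246),(418,245),((100,296.5),(500,296.5)))"
```

```text
[[0.5241, -0.1105], [0.5292, -0.1955], [0.4886, -0.0472], [0.4992, -0.2432]]
back wall past back edge 0.03229224958588125 -> overhang -0.020707750414118764 width 0.08512897421078884 rel yaw deg 0.3202937340709753
```

>>> arm_command(motion=[[[0.3, 0.02, 0, 0, 0, 0, 5], [0.7, 0.04, 0, 0, 0, 0, 5], [1.1, 0.06, 0, 0, 0, 0, 5], [1.5, 0.08, 0, 0, 0, 0, 5], [1.9, 0.1, 0, 0, 0, 0, 5], [2.3, 0.12, 0, 0, 0, 0, 5], [2.7, 0.14, 0, 0, 0, 0, 5], [3.0, 0.16, 0, 0, 0, 0, 5]]])

```text
t: 5.2
eef_pos: [0.5462, -0.151, 0.0883]
tool_rot: [1.0, 0.028, 0.0, -0.0]
contact_force: [-2.0, -0.4, 0.1]
opening: 0.0503
```

>>> arm_command(motion=[[[0.3, 0.02, 0, 0, 0, 0, 5], [0.6, 0.03, 0, 0, 0, 0, 5], [0.9, 0.05, 0, 0, 0, 0, 5], [1.2, 0.06, 0, 0, 0, 0, 5], [1.4, 0.07, 0, 0, 0, 0, 5], [1.6, 0.08, 0, 0, 0, 0, 5], [1.7, 0.09, 0, 0, 0, 0, 5], [1.7, 0.09, 0, 0, 0, 0, 5]]])

```text
t: 6.2
eef_pos: [0.5632, -0.1501, 0.0884]
tool_rot: [1.0, 0.028, 0.0, 0.0]
contact_force: [-0.9, -0.2, -1.1]
opening: 0.0501
```

Run:
```python
from h import *
s=r.state(); print({k:np.round(s[k],4) for k in('t','eef_pos','tool_rot','contact_force','opening')})
p,d,i=snap('wrist','w3')
```

```text
{'t': np.float64(6.2), 'eef_pos': array([ 0.5632, -0.1501,  0.0884]), 'tool_rot': array([9.996e-01, 2.750e-02, 2.000e-04, 0.000e+00]), 'contact_force': array([-0.8692, -0.2475, -1.0896]), 'opening': np.float64(0.0501)}
```

View pics/w3.png

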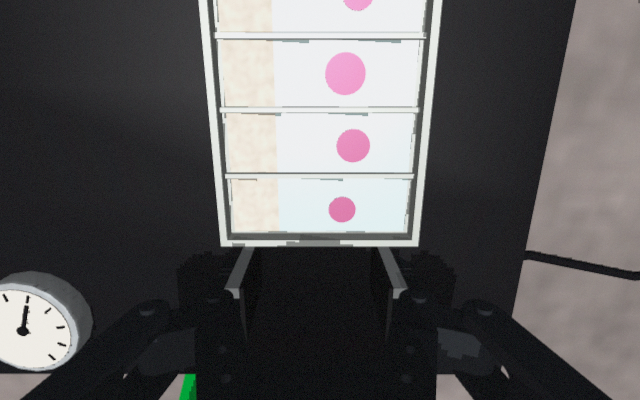

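The tray sits in the same place in the gripper view, so it moved the full 47 mm with no slip. Estimated overhang is about 26.7 mm. I'll push 3 mm more, then back off and lift.

>>> arm_command(motion=[[[0.15, 0.01, 0, 0, 0, 0, 5], [0.3, 0.02, 0, 0, 0, 0, 5], [0.3, 0.02, 0, 0, 0, 0, 5], [0.3, 0.02, 0, 0, 0, 0, 5], [0.0, 0, 0, 0, 0, 0, 5], [-0.6, -0.03, 0, 0, 0, 0, 5], [-1.5, -0.08, 0, 0, 0, 0, 5], [-2.0, -0.1, 0, 0, 0, 0, 5]]])

```text
t: 7.25
eef_pos: [0.5422, -0.1511, 0.0883]
tool_rot: [1.0, 0.027, -0.0, -0.0]
contact_force: [-0.3, 0.2, 0.2]
opening: 0.0496
```

>>> arm_command(motion=[[[0, 0, 1, 0, 0, 0, 5], [0, 0, 3, 0, 0, 0, 5], [0, 0, 6, 0, 0, 0, 5], [-3, -3, 9, 0, 0, 0, 5], [-7, -7, 12, 0, 0, 0, 5], [-10, -11, 15, 0, 0, 0, 5], [-11, -15, 17, 0, 0, 0, 5], [-11, -18, 17, 0, 0, 0, 5]]])

```text
t: 8.25
eef_pos: [0.4333, -0.3337, 0.2636]
tool_rot: [1.0, 0.027, 0.003, 0.003]
contact_force: [0.8, 0.1, 0.2]
opening: 0.05
```

```bash
python3 - <<'E'
from m import *
s=r.state(); print({k:np.round(s[k],4) for k in('t','eef_pos','contact_force')})
snap('top','top1'); go('top1',thr=84)
E
sed 's/top0/top1/' e.py | python3 -
```

```text
{'t': np.float64(8.25), 'eef_pos': array([ 0.4333, -0.3337,  0.2636]), 'contact_force': array([0.8425, 0.1454, 0.2177])}
plate g,d 72 1.3138597 bench g 121 1.3631953
plate ((321.7921447753906, 185.43255615234375), (80.75918579101562, 177.59967041015625), 88.31531524658203)
[array([0.668, 0.217]), array([ 0.692, -0.243]), array([ 0.482, -0.249]), array([0.46 , 0.203])]
full [ 642.3 -143.7] [136.  135.2] 1.29 [[573.0, -78.0], [576.0, -213.0], [712.0, -210.0], [709.0, -75.0]]
empty [588.8 118.9] [ 92.2 147.1] 89.74 [[515.0, 73.0], [662.0, 72.0], [663.0, 165.0], [515.0, 165.0]]
therm [525.1 -15.8] [51.  50.8] 1.15 [[499.0, 9.0], [500.0, -42.0], [551.0, -41.0], [550.0, 10.0]]
F 109 108 [-0.05542554  0.68011664] yaw deg 3.172403632811051
B 78 65 [-0.01441662  0.47749715] yaw deg 0.8259542587847594
```

View pics/top1c.png

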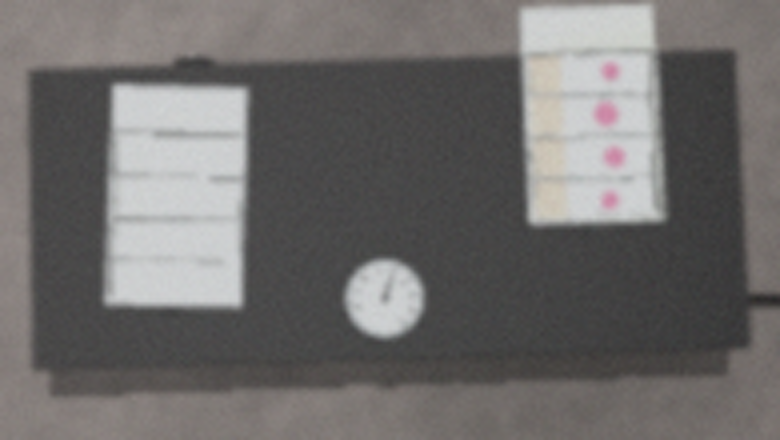

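The picture shows the panel hanging out over the edge and everything else in place. The full-tray box merged with bench pixels, so I'll re-measure with a higher threshold.

```bash
python3 - <<'E'
from h import *
for n in('top0','top1'):
    z=dict(np.load(f'pics/{n}.npz')); z['extrinsics']=z['T']; z['fov_y']=z['fov']; S=8
    G=cv2.resize(z['p'][120:225,335:405].min(2),None,fx=S,fy=S,interpolation=cv2.INTER_LINEAR)
    m=cv2.morphologyEx((G>145).astype(np.uint8),cv2.MORPH_CLOSE,np.ones((41,41)))
    c=max(cv2.findContours(m,0,1)[0],key=cv2.contourArea)[:,0]
    W=np.array([ray(z,335+(u+.5)/S-.5,120+(v+.5)/S-.5,.083)[:2] for u,v in c],np.float32)*1000
    q=cv2.minAreaRect(W); print(n,q); B=cv2.boxPoints(q); C=np.array(q[0]); a=np.radians(q[2] if q[2]<45 else q[2]-90)
    F=C+71*np.array([np.cos(a),np.sin(a)]); th=np.radians(3.0)
    ex=np.array([689.0,-147]); print('yaw',np.degrees(a),'overhang mm',(F-ex)@[np.cos(th),np.sin(th)], 'from front corners', B[B[:,0].argsort()][2:].mean(0))
E
python3 -c "
from h import *
snap('scene','scene1')
p=cv2.imread('pics/scene1.png')[165:260,200:400]; cv2.imwrite('pics/s1c.png',cv2.resize(p,None,fx=4,fy=4,interpolation=cv2.INTER_CUBIC))"
```

```text
top0 ((588.8721923828125, -146.500732421875), (141.2456512451172, 85.59810638427734), 4.784580230712891)
yaw 4.784580230712891 overhang mm -28.998892880097145 from front corners [ 659.2489 -140.6101]
top1 ((648.4019165039062, -145.64559936523438), (143.36094665527344, 88.96669006347656), 2.5542118549346924)
yaw 2.5542118549346924 overhang mm 30.52628961124368 from front corners [ 720.01117 -142.45119]
```

View pics/s1c.png

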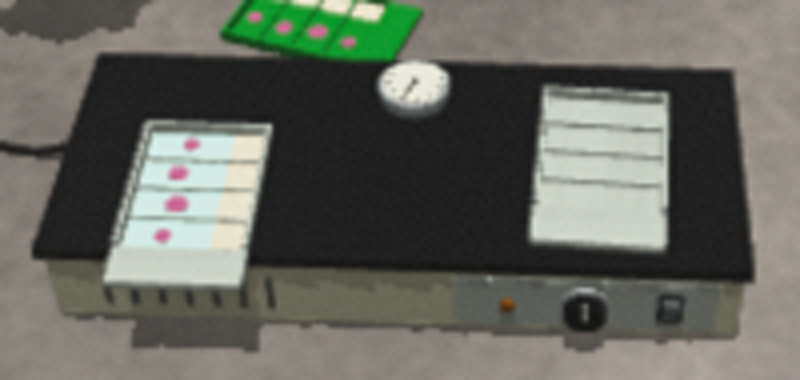

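The scene view shows the tray flat with its panel out over the front edge; the empty tray and thermometer haven't moved. The overhang is about 30 mm (30.5 from the top view, about 29.7 from arm travel), and the tray is square within 1°. Handing in.

```bash
python3 -c "
from h import *
s=r.state();print(s['t'],np.abs(s['qvel']).max()); print(r.close_job())"
```

```text
8.35 0.045056105095666536
the job is handed in; nothing more can be done
None
```

I pushed the full tray along the plate with two spread fingertips on its back wall. It now rests with its thumb panel about 30 mm out over the warmer's front edge. The job is handed in, at about 8.4 s of the 35 s allowed.

- **Overhang:** the final top view gives 30.5 mm, and arm travel after contact gives about 29.7 mm. The allowed range is 24–36 mm.
- **Squareness:** the tray's yaw is about 2.6° and the warmer's about 3°, so they agree within 1° (limit 5.7°).
- **Push:** it went at about 30 mm/s, with no more than 3 N seen at the end of each move. The final scene view shows the tray lying flat.
- **Other objects:** the empty tray and thermometer measure within about 1.3 mm of their starting positions. I did not re-measure the staining jar, but the arm never went near it. The gripper ended clear of everything.

Three checks failed or disagreed along the way:
- **Back edge of the plate:** its line fit in the top view was unreliable, so I dropped it. I used the plate corners, the front-edge fit and the wrist view instead, which agreed.
- **Tray outline after the push:** the first attempt merged with the bench behind it, so I redid it with a higher threshold.
- **Speed at hand-in:** the arm still showed a small joint speed of 0.045 rad/s, in free air.

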